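# Push the clip tub through the spring flap into its storage bay

### The arm

A 6-joint arm with a two-finger parallel gripper is mounted at the origin on the work surface. World frame = base frame: x ahead of the robot, y to its left, z up, the work surface at z = 0. Lengths are in m, angles in rad, forces in N, time in s.
With the tool pointing down it reaches from about 0.375 to 0.75 m from the base axis. Payload 9 kg.
Tool frame: the origin (TCP) lies midway between the tips of the shut fingers; the grasp point (between the pads) lies 19 mm behind it; z points along the fingers, y is the line along which they close (so a half turn about z gives the same grasp; the last joint's range is limited). The gripper opens to 85 mm and grips with 20 to 120 N. Pads are 22 mm wide; open, the fingers measure 114 mm over their backs; the gripper's body (76 mm by 85 mm) begins 54 mm behind the grasp point. The pads swing forward as they close: fully open they stand 13 mm farther back than shut.
Start: joints at [1.014, 0.104, 0.097, 1.564, 0, 1.353], TCP at [0.199, 0.566, 0.203] pointing down, gripper open.
Joint ranges: [-2.99, 2.99], [-0.84, 1.86], [-1.1, 1.16], [-1.84, 2.11], [-1.51, 1.56], [-3.14, 3.14]. Speed limits (rad/s): [2.22, 2.22, 2.57, 3.14, 3.14, 3.14].

### API

Orientations are given as a unit quaternion [x, y, z, w].
In Python, from cell import movep, move_l, movej, command_gripper, sleep, solve_ik, sense, capture, Unreachable, hand_in, search_frame, silhouettes, mark_of gives the robot as it stands. Calls block until the motion is done:
- movep(position, orientation): joint-space move of the TCP to a pose.
- move_l(position, rate=0.15, frame=None, threshold=None): straight line of the TCP; frame=None keeps the orientation; rate is the mean speed in m/s. With threshold (N) it stops when the force on the tool has changed by that much, and returns True; else False.
- movej(angles): joint-space move.
- command_gripper(opening): finger opening in m; the grip force is fixed at half the most; returns when the fingers have stopped.
- sleep(seconds).
- solve_ik(position, orientation): joint angles nearest the present ones, or None.
- sense(): the state.
- capture(name): name is "scene" or "top"; returns a dict with "frame" (400x640x3 uint8, red, green, blue), "range_z" (400x640 float32, m along the optical axis (not along the pixel's ray), 0 where there is no reading), "fx", "fy", "cx", "cy" (pixels), "eye" and "orientation" of the camera in the world. Camera axes: x right, y down, z forward; pixel columns grow to the right and rows downward; lengths in m; the calibration is good to about 2 mm. A picture is of the moment at which its call begins.
A pose or a line that the arm cannot do raises Unreachable and nothing moves.
- hand_in(): hands the job in; it is judged then, once.
Trained networks look in the newest picture that a camera, given by its name, has taken for a name from the list of things; names that differ only in an ending like _2 or _b are one class to them, and where a whole thing is asked for, a point or a joint stands for the part that bears it (a point fixed in the world has none). Each returns a list of dicts, best first, with "conf" (0 to 1); they miss things now and then, are a little off and sometimes report something else, mostly with a low value. They report only what shows in the picture. A call takes as long as a camera call. They do not tell look-alikes from the thing itself.
- search_frame(camera, target): "uv" ([column, row] in pixels, amid what is visible of it).
- silhouettes(camera, target): "mask" (400x640 bool, what is visible of it) and "uv" ([column, row] in pixels, amid what is visible of it).
- mark_of(camera, target): "uv" ([column, row] in pixels: a listed point, or the origin of a listed thing).
The state is a dict: "clock": time; "joint_pos": joint angles; "qvel": joint speeds; "joint_efforts": joint torques, N m; "position": TCP position; "ee_rot": TCP orientation; "wrist_force": force on the tool from outside, world axes, zero at the start; "ft_torque": the same for the moment, N m; "finger_gap": finger opening in m; "grasp_force": force on a finger pad.
Only numpy, scipy, OpenCV 4.12 (cv2) and the standard library are available. Lean on these libraries where they do the work, as an engineer would, in place of code of your own. Each camera call takes 0.05 s, during which the arm holds its last target. There are 200 camera calls.

### The job

Take the green-lidded tub of binder clips, stand it on the sill of the white bay and push it along the floor through the orange spring flap, all the way in, so that the flap swings shut behind it. Do not lift it over the walls; leave it standing upright and let go of it, and leave the red-lidded tub alone.

Things in the scene. Friction and masses are not known exactly. Their poses are not given: they have to be found in the camera images.
- clip_tub: Clear tub of black binder clips, GREEN lid, loose, about 0.2 kg: a block 70 (x) by 54 (y) by 42 mm high, with a green upright grip fin on the middle of the lid, 50 mm along x, 16 mm thick in y, from 42 to 79 mm above the underside; pinch it across y from above. Origin: centre of the underside; z up. Same either way round.
- pin_tub: Tub of the same shape and size, RED lid and fin, brass pins inside: a bystander. Origin: centre of the underside.
- bay: Fixed open-topped white bay, floor 4 mm thick. Origin: under the floor, mid-gateway, at the shut flap; x inward (push), z up. In mm: sill x -115 to -30; throat walls y -37 and 37, x -30 to 0; inside y -37 to 55, end wall x 195. Wall tops z 34, hinge post 40: fingers on the fin pass above. Tub's middle must end at x 120 to 158 (best 138), clear of the flap's 82 swing; y near 0.
- flap (a joint): Orange upright flap across the gateway, 82 mm long, 3 thick, bay z 7 to 33 mm, hinged on a vertical post at bay x 0, y +47 mm, free end at y -35. Angle in rad: 0 shut, up to 1.7 swung inward (+x). A light spring (a few newtons of push on a tub) shuts it once the way is clear.
There are look-alikes about, which are no part of the job. What is shaped like the clip_tub but pink or purple is not meant.

How it is judged:
On the way:
1. the tub of clips, down at the bay's floor, is in the gateway with the flap pushed open (x of clip_tub in the frame of bay between -0.02 and 0.06 m and y of clip_tub in the frame of bay between -0.03 and 0.03 m and z of clip_tub in the frame of bay below 0.022 m and value of joint flap above 0.4 rad), for 0.1 s.
At the end, for the whole second after the job is handed in: The green-lidded tub stands upright (within about 8 degrees) and still on the bay's floor, wholly inside past the flap, the flap is shut (within 0.12 rad), and the red-lidded tub is within 30 mm of where it was (x of clip_tub in the frame of bay between 0.1 and 0.175 m and y of clip_tub in the frame of bay between -0.03 and 0.045 m and z of clip_tub in the frame of bay below 0.012 m and angle between clip_tub's own z axis and vertical below 0.15 rad and linear speed of clip_tub below 0.02 m/s and value of joint flap below 0.12 rad and distance of pin_tub from where it was at the start of the episode below 0.03 m); the robot touches nothing.
It fails at once if the red-lidded tub is shifted by more than 30 mm (distance of pin_tub from where it was at the start of the episode above 0.03 m).
It fails at once if the tub of clips is lifted over the walls: above the bay's inside at more than wall height (x of clip_tub in the frame of bay between 0.02 and 0.2 m and y of clip_tub in the frame of bay between -0.06 and 0.08 m and z of clip_tub in the frame of bay above 0.034 m).
It fails at once if the tub of clips is tipped over (more than 45 degrees) (angle between clip_tub's own z axis and vertical above 0.79 rad).
It also fails if it takes over 40 s, if anything falls off the work surface, if the arm or the gripper's body presses on something with over 40 N, if the wrist force passes 120 N, or if a joint passes its speed limit or range.

## Working session

There is one attempt and no reset: what is moved stays moved. The work goes in short steps, each a Python script; the robot and the scene stay as the last script left them, time stands still between calls to the robot, and variables do not carry over. Pictures are saved under pics/ and viewed, at most 10 in all, crops included, and the job is handed in when it is done.

```bash
mkdir -p pics; cat > h.py <<'E'
import numpy as np, cv2
from cell import *
from scipy.spatial.transform import Rotation as R
def pts(c,mask=None):
    z=c["range_z"]; v,u=np.nonzero((z>0)&(mask if mask is not None else True))
    d=z[v,u]; p=np.c_[(u-c["cx"])/c["fx"]*d,(v-c["cy"])/c["fy"]*d,d]
    return R.from_quat(c["orientation"]).apply(p)+c["eye"], c["frame"][v,u], np.c_[u,v]
def down(yaw): # tool z down, tool y axis at yaw+90deg
    return (R.from_euler('z',yaw)*R.from_euler('x',np.pi)).as_quat()
E
python3 - <<'E'
from h import *
for n in("scene","top"):
    c=capture(n); cv2.imwrite(f"pics/{n}0.png",c["frame"][:,:,::-1])
    print(n,c["eye"],c["orientation"],c["fx"])
    for t in("clip_tub","pin_tub","bay","flap"):
        for s in silhouettes(n,t):
            p,col,_=pts(c,s["mask"]); print(t,round(s["conf"],2),np.round(s["uv"]),s["mask"].sum(),np.median(p,0).round(3),p[:,2].max().round(3),np.median(col,0))
        if t in("bay","clip_tub"):
            for s in mark_of(n,t): print(' mark',t,round(s["conf"],2),np.round(s["uv"]))
s=sense();print(s["clock"],s["ee_rot"],s["position"])
E
```

```text
scene [0.96460338 0.18035898 0.58308339] [ 0.64924484  0.67128761 -0.25719208 -0.24840758] 362.0122601688392
clip_tub 0.94 [377. 152.] 1039 [0.333 0.303 0.043] 0.083 [48. 21. 60.]
clip_tub 0.9 [304. 169.] 1176 [0.393 0.141 0.043] 0.082 [100.  52.  62.]
clip_tub 0.88 [366. 188.] 1202 [0.446 0.269 0.043] 0.082 [18. 80. 50.]
clip_tub 0.69 [420. 222.] 1483 [0.533 0.368 0.043] 0.083 [114.  58.  70.]
 mark clip_tub 0.86 [365. 195.]
 mark clip_tub 0.85 [304. 180.]
 mark clip_tub 0.82 [418. 229.]
 mark clip_tub 0.76 [377. 165.]
pin_tub 0.73 [375. 264.] 1658 [0.627 0.274 0.043] 0.082 [117.5  12.    4. ]
bay 0.57 [176. 252.] 9504 [ 0.589 -0.092  0.006] 0.043 [101.  97.  94.]
 mark bay 0.92 [211. 254.]
flap 0.69 [206. 244.] 168 [ 0.58  -0.035  0.026] 0.036 [78. 35.  0.]
flap 0.56 [373. 262.] 1697 [0.626 0.274 0.043] 0.082 [115.  12.   4.]
top [0.38914901 0.18195041 0.87506417] [-0.70475494  0.70702335 -0.04201523  0.04090441] 410.7668331710878
clip_tub 0.92 [223. 195.] 1069 [0.515 0.369 0.042] 0.083 [224. 138. 158.]
clip_tub 0.89 [272. 231.] 928 [0.432 0.269 0.042] 0.083 [ 67. 172.  85.]
clip_tub 0.84 [254. 284.] 1032 [0.324 0.301 0.042] 0.082 [129.  69. 150.]
clip_tub 0.69 [339. 256.] 927 [0.38  0.142 0.042] 0.082 [223. 151. 173.]
 mark clip_tub 0.93 [335. 256.]
 mark clip_tub 0.81 [272. 233.]
 mark clip_tub 0.77 [257. 284.]
 mark clip_tub 0.76 [227. 194.]
 mark clip_tub 0.73 [414. 167.]
bay 0.93 [441. 158.] 7618 [ 0.591 -0.087  0.004] 0.045 [133. 130. 122.]
 mark bay 0.63 [415. 164.]
flap 0.48 [422. 163.] 121 [ 0.576 -0.034  0.026] 0.037 [94. 61. 41.]
flap 0.17 [272. 232.] 906 [0.431 0.27  0.042] 0.083 [ 67. 172.  85.]
0.7 [1.68607282e-01 9.85683305e-01 6.14338141e-05 4.90870512e-05] [0.19945614 0.56592274 0.20287161]
```

```bash
python3 - <<'E'
from h import *
for n in("top","scene"):
    c=capture(n)
    S=[s for s in silhouettes(n,"clip_tub")]
    for s in S:
        p,col,_=pts(c,s["mask"]); m=np.median(col,0)
        if m[1]>m[0]+30:
            for lo,hi in((.037,.047),(.07,.09)):
                q=p[(p[:,2]>lo)&(p[:,2]<hi)]
                print(n,"green",lo,cv2.minAreaRect((q[:,:2]*1000).astype(np.float32)),q[:,:2].mean(0))
    p,col,_=pts(c)
    s=silhouettes(n,"bay")[0]; q,col,_=pts(c,s["mask"])
    w=q[(q[:,2]>.03)&(q[:,2]<.038)]; a=q[q[:,2]>.001]
    print("bay",cv2.minAreaRect((a[:,:2]*1000).astype(np.float32)),cv2.minAreaRect((w[:,:2]*1000).astype(np.float32)))
    f=silhouettes(n,"flap")[0]; q,col,_=pts(c,f["mask"]); q=q[q[:,2]>.028]
    print("flap",cv2.minAreaRect((q[:,:2]*1000).astype(np.float32)))
    # metric map of bay
    if n=="top":
        img=np.zeros((400,400,3),np.uint8)
        P,C,_=pts(c); i=((P[:,0]-.42)/.32*400).astype(int); j=((.16-P[:,1])/.4*400*1.0).astype(int)
        cv2.imwrite("pics/crop.png",cv2.resize(c["frame"][60:320,180:580,::-1],(800,520),interpolation=cv2.INTER_CUBIC))
E
```

```text
top green 0.037 ((433.0347900390625, 272.7771911621094), (70.09487915039062, 53.832889556884766), 75.06690979003906) [0.43246322 0.27143104]
top green 0.07 ((432.91876220703125, 272.5854187011719), (49.71603012084961, 15.955432891845703), 74.95352935791016) [0.43276312 0.27239217]
bay ((593.7553100585938, -84.74656677246094), (118.14615631103516, 333.81024169921875), 2.8066647052764893) ((593.002197265625, -119.70076751708984), (103.20650482177734, 231.23789978027344), 2.533282995223999)
flap ((583.8075561523438, -34.58218765258789), (75.30437469482422, 8.843942642211914), 7.533863067626953)
scene green 0.037 ((433.9507141113281, 271.53961181640625), (69.8360824584961, 53.78178787231445), 74.91383361816406) [0.44496414 0.2700507 ]
scene green 0.07 ((434.45513916015625, 271.50494384765625), (49.816650390625, 15.94471549987793), 76.1358642578125) [0.43702086 0.27151735]
bay ((578.0731811523438, -91.41973876953125), (132.70901489257812, 341.8054504394531), 2.0246427059173584) ((591.914794921875, -120.9715576171875), (105.14598846435547, 231.31982421875), 2.5359582901000977)
flap ((590.3366088867188, -34.32487487792969), (84.75477600097656, 8.43193244934082), 7.332699298858643)
```

View pics/crop.png

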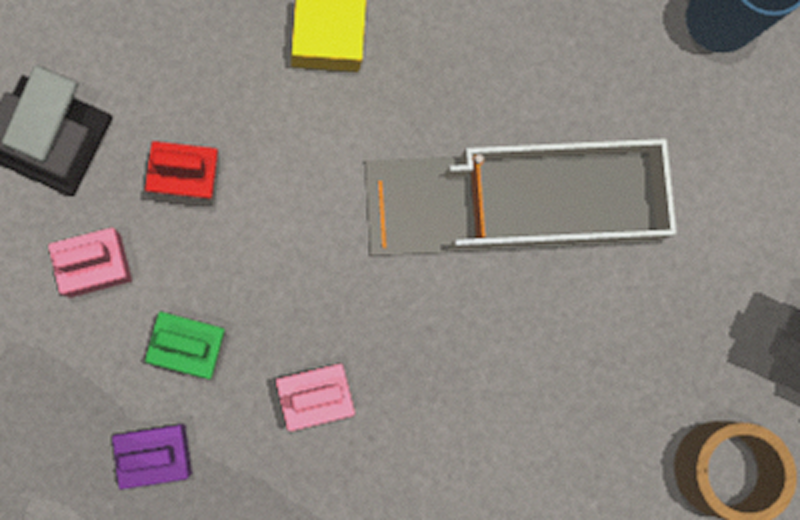

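View pics/scene0.png

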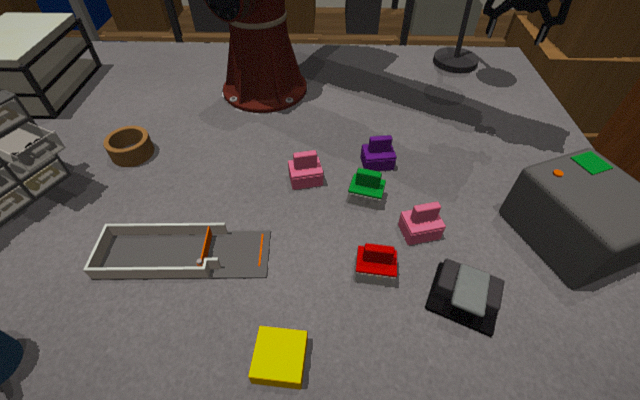

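```bash
cat >> h.py <<'E'
O=np.array([.5797,-.0353]); A=np.radians(-87.5)
X=np.array([np.cos(A),np.sin(A)]); Y=np.array([-X[1],X[0]])
def bay(x,y,z): return [*(O+x*X+y*Y),z]
G=[.4336,.2722]
E
python3 - <<'E'
from h import *
for k in(0,np.pi):
    g=down(np.radians(75)+k); b=down(A+np.pi+k)
    for p,q in((G+[.16],g),(G+[.047],g),(bay(-.075,0,.15),b),(bay(.138,0,.052),b)):
        j=solve_ik(p,q); print(None if j is None else np.round(j,2))
g=down(np.radians(75)); 
J=[solve_ik(G+[.16],down(np.radians(75)+k)) for k in(0,np.pi)]
k=int(np.argmin([9 if j is None else abs(j[5]) for j in J]))*np.pi; print("k",k)
g=down(np.radians(75)+k); b=down(A+np.pi+k)
movep(G+[.16],g); command_gripper(.06)
print(move_l(G+[.047],rate=.12,threshold=8)); print(sense()["position"])
command_gripper(0); s=sense(); print(s["finger_gap"],s["grasp_force"],s["clock"])
move_l(G+[.16],rate=.15)
s=sense();print(s["finger_gap"],s["wrist_force"])
movep(bay(-.073,0,.16),b)
c=capture("scene"); cv2.imwrite("pics/s1.png",cv2.resize(c["frame"][100:320,60:460,::-1],None,fx=2,fy=2)); print(sense()["clock"],sense()["position"])
E
```

```text
[ 0.3  -0.17 -0.25  1.49  0.    2.14]
[ 0.3  -0.14 -0.42  1.28  0.    2.14]
[-0.16  0.03 -0.07  1.47  0.    1.37]
[-0.5   0.16 -0.11  1.29  0.    1.03]
[ 0.3  -0.17 -0.25  1.49  0.   -1.  ]
[ 0.3  -0.14 -0.42  1.28  0.   -1.  ]
[-0.16  0.03 -0.07  1.47  0.   -1.77]
[-0.5   0.16 -0.11  1.29  0.   -2.12]
k 3.141592653589793
False
[0.43420635 0.27239907 0.04787969]
0.013300652786465219 58.74548018909991 5.0833
0.012811837721553022 [-0.57775437 -0.07898688 -2.18109218]
7.1 [0.57603142 0.03891233 0.15981959]
```

View pics/s1.png

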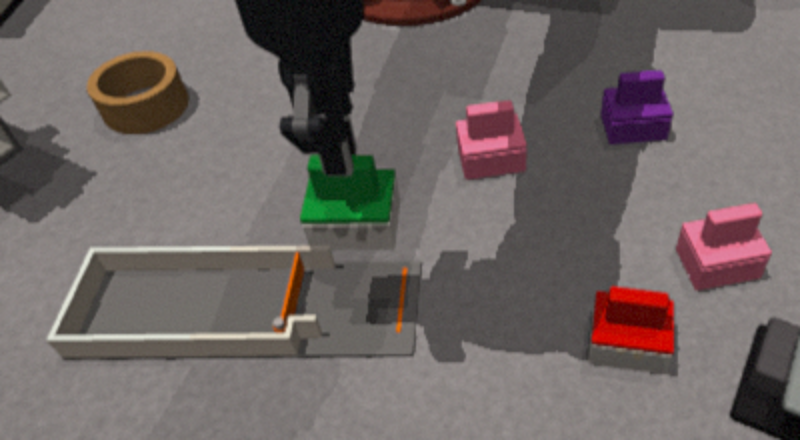

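The tub hangs upright in the fingers (crop px 350,190) above the sill, and the flap is shut (290,290). Next I set it down and check alignment.

```bash
python3 - <<'E'
from h import *
move_l(bay(-.073,0,.062),rate=.12)
print(move_l(bay(-.073,0,.046),rate=.03,threshold=4)); s=sense(); print(s["position"],s["wrist_force"],s["finger_gap"])
for n in("scene","top"):
    c=capture(n)
    for s in silhouettes(n,"clip_tub"):
        p,col,_=pts(c,s["mask"]); m=np.median(col,0)
        if m[1]>m[0]+20:
            print(n,s["conf"],s["mask"].sum())
            q=p[(p[:,2]>.038)&(p[:,2]<.053)]
            r=cv2.minAreaRect((q[:,:2]*1000).astype(np.float32)); d=np.array(r[0])/1000-O
            print(r, d@X,d@Y, np.percentile(q[:,2],[5,50,95]))
print(sense()["clock"])
E
```

```text
True
[0.57662392 0.03752193 0.05152792] [-1.14290928 -0.95820111  4.67299035] 0.013114267176283624
scene 0.67 1421
((578.3101806640625, 37.11438751220703), (53.44667053222656, 69.87285614013672), 2.83591890335083) -0.072406088128992 0.0017701746838300564 [0.04084084 0.04693003 0.04924331]
top 0.9 565
((575.6495361328125, 53.47547149658203), (54.29949951171875, 38.79898452758789), 4.090331554412842) -0.08886765567118332 -0.00017427704334553725 [0.04296669 0.04583041 0.04841953]
8.6833
```

```bash
python3 - <<'E'
from h import *
z=.0522
for x in(-.03,.0,.03,.07,.11,.139):
    hit=move_l(bay(x,-.001,z),rate=.06,threshold=25); s=sense()
    print(x,hit,s["position"].round(4) if hasattr(s["position"],"round") else s["position"],np.round(s["wrist_force"],1),round(s["finger_gap"],4),s["clock"])
    if x==.03: c=capture("scene"); cv2.imwrite("pics/s2.png",cv2.resize(c["frame"][150:320,60:360,::-1],None,fx=2.5,fy=2.5))
    if hit: break
c=capture("scene"); cv2.imwrite("pics/s3.png",cv2.resize(c["frame"][150:320,60:360,::-1],None,fx=2.5,fy=2.5))
E
```

```text
-0.03 True [0.5769 0.0317 0.0529] [ 0.   1.1 -1.8] 0.013 9.0083
```

View pics/s3.png

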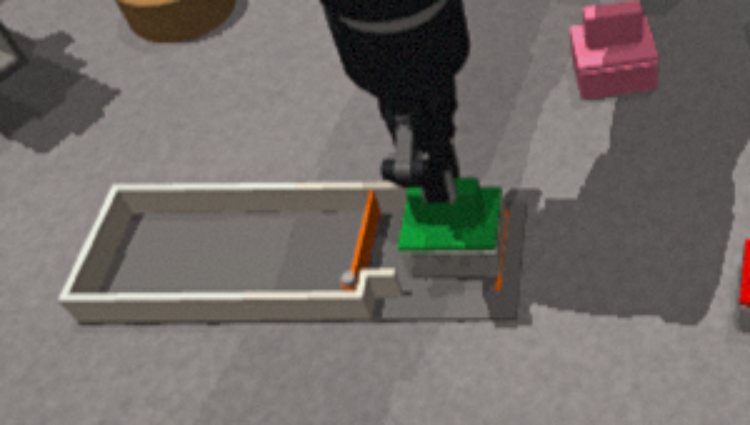

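The stop was only the downward pressing force relieving; nothing is blocked. The tub stands on the sill (px 450,240) and the flap is still shut, so I go on pushing.

```bash
python3 - <<'E'
from h import *
z=.0525
for x in(-.03,.0,.03,.07,.11,.139):
    hit=move_l(bay(x,-.001,z),rate=.06,threshold=25); s=sense()
    print(x,hit,np.round(s["position"],4),np.round(s["wrist_force"],1),round(s["finger_gap"],4),s["clock"])
    if x==.03: c=capture("scene"); a=cv2.resize(c["frame"][150:320,60:360,::-1],(600,300))
    if hit: break
c=capture("scene"); b=cv2.resize(c["frame"][150:320,60:360,::-1],(600,300))
cv2.imwrite("pics/s4.png",np.vstack([a,b]) if x>=.03 else b)
E
```

```text
-0.03 False [ 0.5773 -0.0053  0.0525] [-0.4  1.4 -1.4] 0.0129 9.8417
0.0 True [ 0.5782 -0.0203  0.0535] [-0.   1.3 -1.3] 0.013 10.2
```

View pics/s4.png

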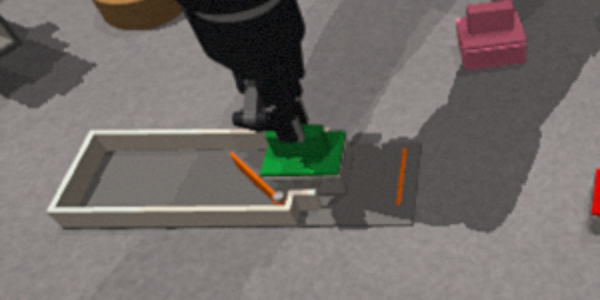

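```bash
python3 - <<'E'
from h import *
x=-.015; n=0
while x<.139:
    x=min(x+.014,.139)
    hit=move_l(bay(x,-.001,.0537),rate=.06,threshold=20); s=sense(); d=np.array(s["position"][:2])-O
    print(round(x,3),hit,np.round([d@X,d@Y,s["position"][2]],4),np.round(s["wrist_force"],1),s["clock"])
    n+=hit
    if n>1: break
c=capture("scene"); cv2.imwrite("pics/s5.png",cv2.resize(c["frame"][150:320,60:360,::-1],None,fx=2.5,fy=2.5))
E
```

```text
-0.001 True [-0.011  -0.002   0.0531] [-0.6  1.5 -1.2] 10.475
0.013 True [-0.0073 -0.0028  0.0531] [-0.6  1.7 -1.5] 10.725
```

View pics/s5.png

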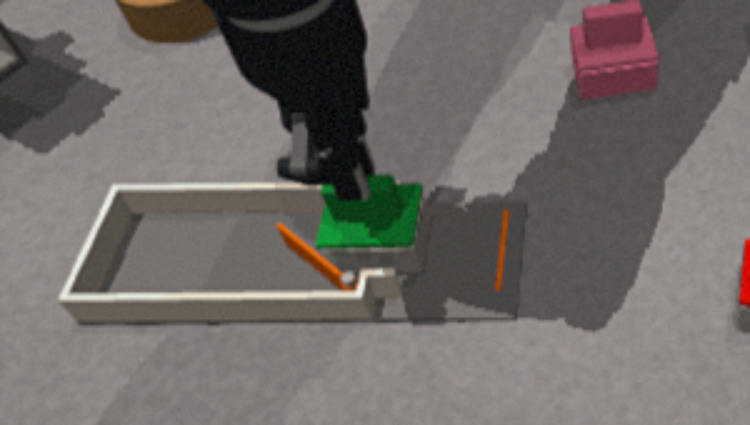

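```bash
python3 - <<'E'
from h import *
x=-.0073
for i in range(8):
    x+=.003
    move_l(bay(x,-.001,.0535),rate=.03); s=sense(); d=np.array(s["position"][:2])-O
    f=np.array(s["wrist_force"]); print(round(x,4),np.round([d@X,d@Y,s["position"][2]],4),"Fbay",np.round([f[:2]@X,f[:2]@Y,f[2]],1),np.round(s["ft_torque"],2),round(s["clock"],2))
    if np.linalg.norm(f)>20: break
E
```

```text
-0.0043 [-0.0044 -0.0013  0.053 ] Fbay [-0.8 -1.2 -1. ] [0.17 0.18 0.02] 11.07
-0.0013 [-0.0012 -0.0013  0.0531] Fbay [ 0.3 -1.5 -2.2] [ 0.14  0.34 -0.03] 11.32
0.0017 [ 0.002  -0.001   0.0535] Fbay [ 0.5 -0.7 -1.1] [ 0.05  0.39 -0.03] 11.57
0.0047 [ 0.005  -0.001   0.0535] Fbay [-0.9 -0.6 -1.7] [ 0.08  0.29 -0.01] 11.82
0.0077 [ 0.0079 -0.0009  0.0536] Fbay [-0.7 -0.7 -0.9] [ 0.02  0.28 -0.01] 12.07
0.0107 [ 0.0109 -0.001   0.0535] Fbay [-0.3 -1.3 -1.1] [ 0.01  0.26 -0.07] 12.32
0.0137 [ 0.0139 -0.001   0.0535] Fbay [-0.7 -1.1 -1.7] [-0.01  0.25 -0.03] 12.57
0.0167 [ 0.0169 -0.001   0.0535] Fbay [-0.7 -0.5 -1.7] [ 0.04  0.28 -0.04] 12.82
```

Forces stay around 1 N, so the stops were only start-up transients. I go on in short checked steps.

```bash
python3 - <<'E'
from h import *
x=.0167; ok=True
while x<.139 and ok:
    x=min(x+.018,.139)
    move_l(bay(x,-.001,.0530),rate=.06); s=sense(); d=np.array(s["position"][:2])-O
    f=np.array(s["wrist_force"]); print(round(x,4),np.round([d@X,d@Y,s["position"][2]],4),"Fbay",np.round([f[:2]@X,f[:2]@Y,f[2]],1),round(s["clock"],2))
    ok=np.linalg.norm(f)<15
c=capture("scene"); cv2.imwrite("pics/s6.png",cv2.resize(c["frame"][150:320,60:360,::-1],None,fx=2.5,fy=2.5))
E
```

```text
0.0347 [ 0.0352 -0.001   0.053 ] Fbay [-1.4 -0.1 -1.9] 13.27
0.0527 [ 0.0532 -0.001   0.053 ] Fbay [-0.3 -0.5 -1.6] 13.72
0.0707 [ 0.0711 -0.001   0.053 ] Fbay [-0.  -0.9 -1.5] 14.17
0.0887 [ 0.0891 -0.0011  0.053 ] Fbay [ 0.7 -1.  -1. ] 14.62
0.1067 [ 0.1071 -0.0011  0.053 ] Fbay [-0.2 -0.1 -1.3] 15.07
0.1247 [ 0.1251 -0.001   0.053 ] Fbay [-0.1 -0.5 -1.6] 15.52
0.139 [ 0.1394 -0.001   0.053 ] Fbay [-0.2 -0.3 -2.4] 15.91
```

View pics/s6.png

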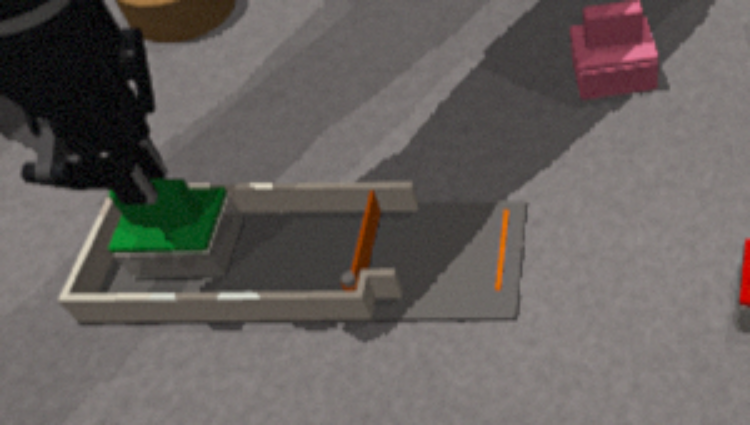

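The flap has shut behind the tub (px 365,240), and the tub is inside near the end wall (170,230). I lower it gently, release, retreat and verify.

```bash
python3 - <<'E'
from h import *
move_l(bay(.139,-.001,.048),rate=.02,threshold=4); print(sense()["position"])
command_gripper(.045); sleep(.2)
p=sense()["position"]; move_l([p[0],p[1],.20],rate=.12)
movep(bay(-.02,-.15,.25),sense()["ee_rot"]); sleep(.3)
for n in("scene","top"):
    c=capture(n)
    for s in silhouettes(n,"clip_tub"):
        q,col,_=pts(c,s["mask"]); m=np.median(col,0)
        if m[1]>m[0]+20:
            q=q[(q[:,2]>.038)&(q[:,2]<.053)]; r=cv2.minAreaRect((q[:,:2]*1000).astype(np.float32)); d=np.array(r[0])/1000-O
            print(n,r,d@X,d@Y,np.percentile(q[:,2],[5,50,95]))
    if n=="scene": cv2.imwrite("pics/s7.png",c["frame"][:,:,::-1])
s=sense(); print(s["clock"],s["wrist_force"])
E
```

```text
[ 0.58458689 -0.17354315  0.05182596]
scene ((585.0285034179688, -173.30438232421875), (53.970428466796875, 70.11839294433594), 4.061320781707764) 0.1381054587861794 -0.0006962347472994917 [0.0407992  0.04673432 0.04931624]
top ((584.5228881835938, -172.4514617919922), (53.50919723510742, 71.28893280029297), 0.9515751004219055) 0.13723129541854182 -0.0011641648769194694 [0.04282646 0.04565747 0.0487467 ]
19.5583 [-0.22891251 -1.21416878 -0.16291273]
```

View pics/s7.png

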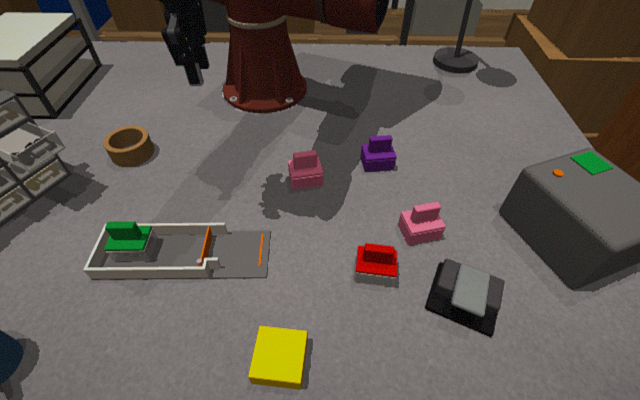

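The green tub stands in the bay (128,238), the flap is shut (206,245), the red tub has not moved (377,262), and the arm is clear.

```bash
python3 -c "
from cell import *
print(hand_in())"
```

```text
the job is handed in; nothing more can be done
None
```

The green-lidded tub is upright on the bay floor at bay x ≈ 138 mm, y ≈ -1 mm, and let go; the flap is shut behind it, the red-lidded tub was not moved, and the job is handed in (hand-in returned no verdict).

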